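# Lay out the worn bush parts in order

## Robot

A 7-joint arm with a two-finger parallel gripper is mounted at the origin on the work surface; the furniture and walls round the work are solid. World frame = base frame: x ahead of the robot, y to its left, z up, the work surface at z = 0. Lengths are in mm, angles in rad, forces in N, time in s.
With the tool pointing down it reaches from about 400 to 875 mm from the base axis. Payload 4.4 kg.
Tool frame: the origin (TCP) lies at the very end of the fingers, on their centre line; the grasp point (between the pads) lies 19 mm behind it; y points along the fingers, x is the direction in which the jaws open and shut, and the axes are right-handed (so a half turn about y gives the same grasp; the last joint's range is limited). The gripper opens to 85 mm and grips with 20 to 120 N. Pads are 22 mm wide; open, the fingers measure 114 mm over their backs; the gripper's body (76 mm by 85 mm) begins 54 mm behind the grasp point. The pads swing forward as they close: fully open they stand 13 mm farther back than shut.
Start: joints at [1.222, 0.628, 0.038, 1.517, -0.027, 0.996, -0.02], TCP at [181.407, -624.187, 231.313] pointing down, gripper open.
Joint ranges: [-3.06, 3.06], [-0.37, 2.12], [-1.25, 1.32], [0.18, 2.47], [-1.1, 4.24], [0.23, 1.98], [-2.94, 2.94]. Speed limits (rad/s): [2.57, 2.57, 3.14, 3.14, 3.14, 3.14, 3.14].

## Interface

Orientations are given as [roll, pitch, yaw] about the fixed x, y, z axes, in that order (R = Rz(yaw) Ry(pitch) Rx(roll)).
In Python, from cell import ctrl, get_image, nets gives the robot as it stands. The module is installed in compiled form; this text tells all that it offers.
- The arm moves only by the tool step_arm, never from a script. Its argument "moves" is text: rows parted by semicolons, each of 7 numbers parted by spaces: the shift along the tool's x, y, z normalised to -1 to 1, where 1 is 0.05 m, then the turn, a rotation vector about the tool's x, y, z normalised to -1 to 1, where 1 is 0.12 rad, then the opening, from 0 (shut) to 1 (fully open). A call has 1 to 20 rows; each row shifts and turns the commanded pose from where the row before left it, along the tool's axes as they then stand; what a row does not reach is not made up. A row lasts 1/10 s, in which the tool goes at most 50 mm and 8.59 degrees, less where a joint would pass 70% of its speed; a pose out of reach is approached as far as the arm can. A call with a number of a shift or a turn outside -1 to 1 is refused whole. A call with a gripper value outside its range is refused whole. The fingers move at their own pace and stop on an object; the grip force is fixed at half the most. Time passes only in rows, so rows that do not move let the fingers close. It gives the time, the measured TCP pose, the force and the opening at its end, in the units of the state.
- ctrl.read_state(): the state, without advancing time (a new reading comes with each control period).
- get_image(name): name is "side" or "top" or "wrist"; returns a dict with "color" (480x640x3 uint8, blue, green, red), "vertical_fov" (degrees; the focal length in pixels is half the picture's height over the tangent of half this angle, whatever the lens; pixels are square), "cx", "cy" (the principal point, pixels), "R" (3x3) and "t" (3): a world point X has camera coordinates R X + t; the wrist camera has in their place "T_tool_cam" (4x4, takes a point from camera to tool coordinates, whose origin is the TCP and whose axes are the tool frame's). Camera axes: x right, y down, z forward; pixel columns grow to the right and rows downward; lengths in mm; the calibration is good to about 2 mm. The wrist camera is an equidistant fisheye: a pixel r from the principal point sees the ray r / f radians off the axis. A picture is of the moment at which its call begins: read the wrist's pose just before it. There is no depth.
- ctrl.finish_job(): hands the job in, once; it reports no verdict.
Trained networks look in a picture, given as the dict that the camera call returned (one of the last four; its "shot" number tells which), for a name from the list of things; names that differ only in an ending like _2 or _b are one class to them, and where a whole thing is asked for, a point or a joint stands for the part that bears it (a point fixed in the world has none). Each returns a list of dicts, best first, with "conf" (0 to 1); they miss things now and then, are a little off and sometimes report something else, mostly with a low value. They report only what shows in the picture. A call takes as long as a camera call. They do not tell look-alikes from the thing itself.
- nets.find_in(picture, target): "position" ([x, y, z] in mm, in world coordinates, good to about 4 mm: the middle of the surface that is visible of it).
- nets.cut_out(picture, target): "pixels" (480x640 bool, what is visible of it).
- nets.place_of(picture, target): "position" ([x, y, z] in mm, in world coordinates, good to about 4 mm: a listed point, or the origin of a listed thing).
The state is a dict: "clock": time; "qpos": joint angles; "qd": joint speeds; "tau": joint torques, N m; "eef_pos": TCP position; "tool_rot": TCP orientation; "force": force on the tool from outside, world axes, zero at the start; "torque": the same for the moment, N m; "width": finger opening in mm.
Only numpy, scipy, OpenCV 4.12 (cv2) and the standard library are available. Lean on these libraries where they do the work, as an engineer would, in place of code of your own. Each camera call takes 0.05 s, during which the arm holds its last target.

## Task

Lay out the worn parts in order on the row of three round plates, each centred on its plate: stand the rusty sleeve upright on the plate next to the low bearing, stand the dowel pin upright on the plate next to the flanged cup, and lay the bronze spacer flat on the middle plate, between them. Lay the flat rusty ring centred on top of the sleeve once that stands in its place. Leave the green-lidded grease pot beside the row where it is.

Things in the scene. Friction and masses are not known exactly. Their poses are not given: they have to be found in the camera images.
- sleeve_center (a point): Tall round hollow sleeve, worn rusty steel with a copper liner, outside diameter 52 mm, 85 mm high, about 0.5 kg; loose, stands upright on the bench. The point is its centre, 42.5 mm above its underside. Grip it across the outside: its bore takes no finger and nothing goes into it.
- ring_center (a point): Flat rusty steel ring, outside diameter 58 mm, 9 mm thick, hole about 40 mm across (grip it across the outside; the hole takes no finger); loose, lies flat on the bench. The point is its centre, 4.5 mm above its underside.
- spacer_center (a point): Thick bronze spacer ring, outside diameter 38 mm, 12 mm high, with a small hole that takes no finger; loose, lies flat on the bench. The point is its centre, 6 mm above its underside.
- pin_center (a point): Plain steel dowel pin, diameter 21 mm, 42 mm high; loose, stands upright on the bench. The point is its centre, 21 mm above its underside.
- plate_left_top (a point): Fixed round flat steel plate, diameter 84 mm, 4 mm thick, with a thin bright circle near its edge: the left one (from the robot) of three equal plates in a row, about 110 mm apart. The point is the centre of its top face.
- plate_mid_top (a point): The middle one of the three plates (as plate_left). The point is the centre of its top face.
- plate_right_top (a point): The right one of the three plates (as plate_left). The point is the centre of its top face.
- bearing: Fixed low steel bearing (a thick outer ring round an inner ring), diameter 88 mm, 22 mm high, at one end of the row of plates, about 105 mm from the centre of the nearest plate; it may be at the left or the right end. Origin: centre of its underside.
- cup: Fixed grey steel cup with a wide flange at its top, diameter 78 mm, 62 mm high, at the other end of the row of plates. Origin: centre of its underside.
- pot_center (a point): Grease pot with a green lid, diameter 63 mm, 54 mm high; a bystander that stands loose left of the row (another like it stands far back) and is to be left alone. The point is its centre, 27 mm above its underside.
Things that resemble listed ones, but are neither listed nor needed, are in the scene too. What is shaped like the part that bears plate_right_top but pink or red is not meant.

How it is judged (in metres and radians):
On the way, in this order (a step that is already met when the one before it is completed fails the run):
1. the sleeve stands on the plate next to the bearing (angle between sleeve_center's own z axis and vertical below 0.1 rad and height (world z) of sleeve_center below 0.0505 m and ((horizontal distance between bearing and plate_left_top below 0.16 m and horizontal distance between sleeve_center and plate_left_top below 0.012 m) or (horizontal distance between bearing and plate_right_top below 0.16 m and horizontal distance between sleeve_center and plate_right_top below 0.012 m))), for 0.2 s.
2. the ring lies on top of the sleeve (horizontal distance between ring_center and sleeve_center below 0.009 m and height (world z) of ring_center between 0.0895 and 0.0975 m), for 0.2 s.
At the end, for the whole second after the job is handed in: Sleeve upright within 12 mm of the centre of the plate by the bearing, pin upright within 12 mm on the plate by the cup, spacer flat within 12 mm on the middle plate, ring flat on the sleeve within 9 mm of its axis; tilts under 0.1 rad, heights within 4 mm of resting, all still (all of step 2 and ((horizontal distance between bearing and plate_left_top below 0.16 m and horizontal distance between sleeve_center and plate_left_top below 0.012 m and horizontal distance between pin_center and plate_right_top below 0.012 m) or (horizontal distance between bearing and plate_right_top below 0.16 m and horizontal distance between sleeve_center and plate_right_top below 0.012 m and horizontal distance between pin_center and plate_left_top below 0.012 m)) and horizontal distance between spacer_center and plate_mid_top below 0.012 m and height (world z) of sleeve_center between 0.0425 and 0.0505 m and angle between each of sleeve_center, pin_center, spacer_center, ring_center's own z axis and vertical below 0.1 rad and linear speed of each of sleeve, pin, spacer, ring below 0.02 m/s and height (world z) of pin_center between 0.021 and 0.029 m and height (world z) of spacer_center between 0.006 and 0.014 m); the robot touches nothing.
It fails at once if the grease pot is shifted by more than 20 mm (distance of pot_center from where it was at the start of the episode above 0.02 m).
It also fails if it takes over 88 s, if anything falls off the work surface, if the arm or the gripper's body presses on something with over 40 N, if the wrist force passes 120 N, or if a joint passes its speed limit or range.

## Working session

There is one attempt and no reset: what is moved stays moved. The work goes in short steps, Python scripts to look and compute and a tool call to move; the robot and the scene stay as the last step left them, time stands still between calls to the robot, and variables do not carry over. Pictures are saved under pics/ and viewed, and the job is handed in when it is done.

Besides the shell and the picture viewer there is one more tool, called after "Request:" as name(argument=value, ...), one argument or row to a line, values as JSON. step_arm: Moves the arm, as the interface text tells. Scaled input: -1 to 1 covers 0.05 m each way for a shift and 0.12 rad each way for a turn. Its arguments: {"type":"object","properties":{"moves":{"type":"string"}},"required":["moves"]}

```bash
mkdir -p pics; ls; python3 - <<'E'
from cell import ctrl,get_image,nets
import cv2
print(ctrl.read_state())
for n in ["top","side","wrist"]:
    p=get_image(n); cv2.imwrite(f"pics/{n}0.png",p["color"])
    print(n,{k:v for k,v in p.items() if k!="color"})
    if n!="wrist":
        for t in ["sleeve_center","ring_center","spacer_center","pin_center","plate_left_top","plate_mid_top","plate_right_top","bearing","cup","pot_center"]:
            print(t,[(round(d["conf"],2),[round(float(x)) for x in d["position"]]) for d in nets.place_of(p,t)[:4]])
E
```

```text
pics
{'clock': 0.0, 'qpos': array([ 1.22222914,  0.62934303,  0.03843202,  1.5184033 , -0.02701174,
        0.99624827, -0.01997711]), 'qd': array([-0.0019134 , -0.00041831, -0.00196147,  0.00114164,  0.00048797,
        0.00045392,  0.00097857]), 'tau': array([-3.14578610e-04, -5.63407123e+01,  1.22624215e+00, -1.93448067e+01,
        1.10369897e-02,  1.04994662e-02,  4.21166291e-06]), 'eef_pos': array([ 181.22017122, -623.57356759,  230.37959864]), 'tool_rot': array([-1.57080578,  0.00188434, -1.28800541]), 'force': array([-0.06297744, -0.14712396,  0.50739051]), 'torque': array([-0.0342079 , -0.03732775, -0.0421796 ]), 'width': 85.27496598744094}
top {'vertical_fov': 47.37794325036473, 'cx': 321.8411679318847, 'cy': 230.2960419572229, 'R': array([[-5.36731639e-04, -9.99741930e-01, -2.27109051e-02],
       [-9.91602157e-01,  3.46916850e-03, -1.29279258e-01],
       [ 1.29324683e-01,  2.24507943e-02, -9.91348117e-01]]), 't': array([  25.76321215,  462.63409097, 1305.91367267]), 'shot': 1}
sleeve_center [(0.83, [628, -86, 43])]
ring_center [(0.63, [638, 102, 4])]
spacer_center [(0.68
[... 821 characters left out ...]
6, [445, 75, 4])]
plate_mid_top [(0.82, [453, -28, 5])]
plate_right_top [(0.74, [234, -342, 7]), (0.69, [350, -153, 4]), (0.56, [358, -291, 2])]
bearing [(0.94, [478, -248, 1])]
cup [(0.7, [424, 181, 5])]
pot_center [(0.86, [470, 369, 30])]
wrist {'vertical_fov': 65.70646984690485, 'cx': 320.3043906105051, 'cy': 234.31945554405098, 'T_tool_cam': array([[ 9.99999944e-01, -3.33849102e-04, -2.89635054e-05,
         1.81648321e+00],
       [-7.32384475e-05, -3.02079160e-01,  9.53282841e-01,
        -1.43019537e+02],
       [-3.27001892e-04, -9.53282786e-01, -3.02079167e-01,
         7.77089846e+01],
       [ 0.00000000e+00,  0.00000000e+00,  0.00000000e+00,
         1.00000000e+00]]), 'shot': 3}
```

View pics/top0.png

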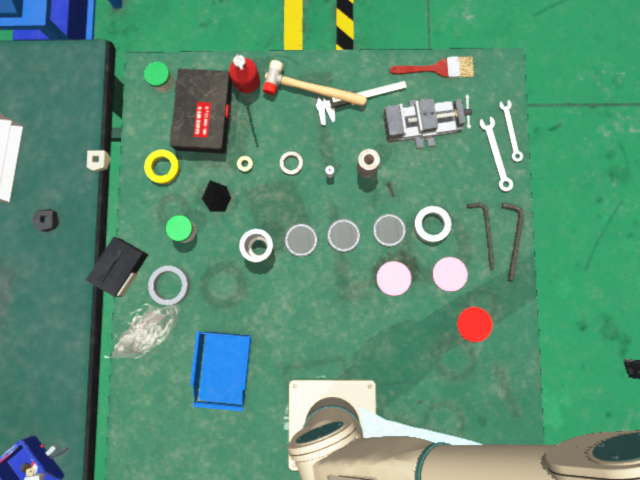

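View pics/side0.png

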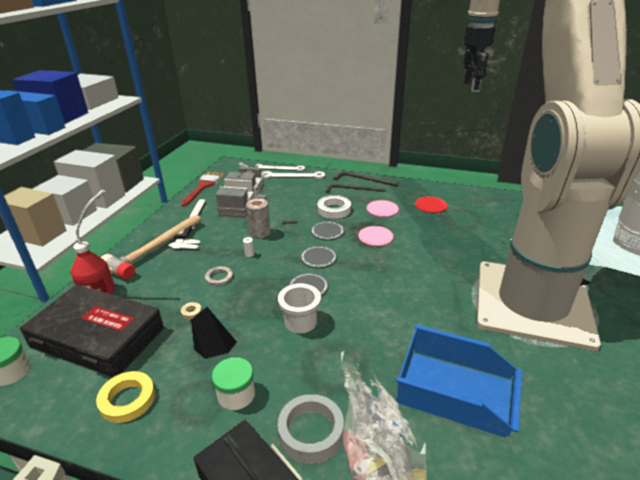

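View pics/wrist0.png

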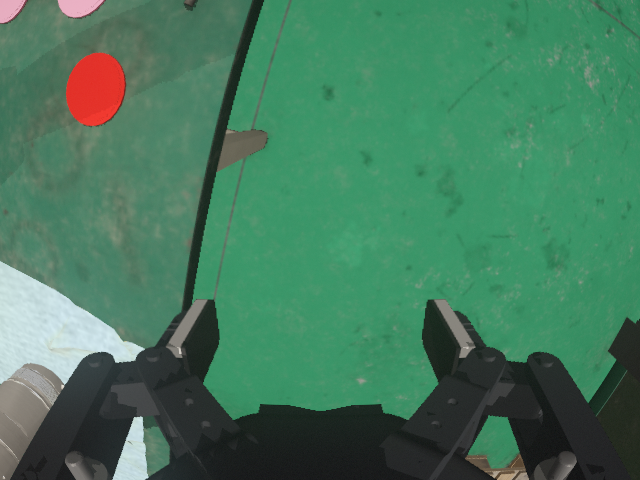

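Both views agree. The cup is at the left end (y≈182) and the bearing at the right end (y≈-252), so the sleeve goes on the right plate, the pin on the left plate and the spacer in the middle. In the top picture the sleeve is at (368,165), the ring at (291,163), the spacer at (245,163) and the pin at (330,172). I'll refine these by fitting silhouettes.

```bash
cat > h.py <<'E'
from cell import ctrl,get_image,nets
import cv2,numpy as np
from scipy.optimize import least_squares
from scipy.spatial.transform import Rotation as Ro
DIM={"sleeve_center":(26,0,85),"ring_center":(29,0,9),"spacer_center":(19,0,12),"pin_center":(10.5,0,42),"plate_left_top":(42,0,4),"plate_mid_top":(42,0,4),"plate_right_top":(42,0,4),"pot_center":(31.5,0,54)}
def pic(n):
    s=ctrl.read_state(); p=get_image(n); p["state"]=s
    p["name"]=n
    if n=="wrist":
        T=np.eye(4);T[:3,:3]=Ro.from_euler("xyz",s["tool_rot"]).as_matrix();T[:3,3]=s["eef_pos"]
        M=np.linalg.inv(T@p["T_tool_cam"]); p["Rw"],p["tw"]=M[:3,:3],M[:3,3]
    else: p["Rw"],p["tw"]=p["R"],p["t"]
    return p
def proj(p,X):
    c=np.atleast_2d(X)@p["Rw"].T+p["tw"]; f=240/np.tan(np.radians(p["vertical_fov"]/2))
    if p["name"]=="wrist":
        r=np.hypot(c[:,0],c[:,1]);th=np.arctan2(r,c[:,2]);k=f*th/np.maximum(r,1e-9)
        return np.c_[p["cx"]+k*c[:,0],p["cy"]+k*c[:,1]]
    return np.c_[p["cx"]+f*c[:,0]/c[:,2],p["cy"]+f*c[:,1]/c[:,2]]
A=np.linspace(0,2*np.pi,72,endpoint=False)
def hull(p,xy,dim,dz=0):
    r,z0,z1=dim
    P=np.vstack([np.c_[xy[0]+r*np.cos(A),xy[1]+r*np.sin(A),np.full(72,z+dz)] for z in (z0,z1)])
    return cv2.convexHull(proj(p,P).astype(np.float32))[:,0]
def box(h):  # centroid
    m=cv2.moments(h.reshape(-1,1,2)); return np.array([m["m10"],m["m01"]])/m["m00"]
def mask(p,t,near=None):
    best=None
    for d in nets.cut_out(p,t):
        m=d["pixels"].astype(np.uint8)
        cs=cv2.findContours(m,cv2.RETR_EXTERNAL,cv2.CHAIN_APPROX_NONE)[0]
        if not cs: continue
        c=max(cs,key=cv2.contourArea)
        if len(c)<6: continue
        h=cv2.convexHull(c)[:,0].astype(np.float32)
        q=box(h) if cv2.contourArea(h)>5 else h.mean(0)
        e=np.linalg.norm(q-near)
        if best is None or e<best[0]: best=(e,q,cv2.contourArea(h),d["conf"])
    return best
def fit(p,t,xy0,dz=0):
    near=box(hull(p,xy0,DIM[t],dz)); b=mask(p,t,near)
    if b is None: return None
    r=least_squares(lambda v:box(hull(p,v,DIM[t],dz))-b[1],xy0,diff_step=1e-3)
    ar=cv2.contourArea(hull(p,r.x,DIM[t],dz))
    return np.round(r.x,1),"area meas/model %.2f conf %.2f"%(b[2]/ar,b[3])
E
python3 - <<'E'
from h import *
G={"sleeve_center":(628,-86),"ring_center":(638,102),"spacer_center":(635,220),"pin_center":(609,1),"plate_left_top":(446,79),"plate_mid_top":(455,-31),"plate_right_top":(463,-141)}
for n in ["top","side"]:
    p=pic(n)
    for t,g in G.items(): print(n,t,fit(p,t,np.array(g,float)))
E
```

```text
top sleeve_center (array([624.7, -86.2]), 'area meas/model 0.89 conf 0.97')
top ring_center (array([638. , 103.8]), 'area meas/model 0.87 conf 0.67')
top spacer_center (array([636.3, 223.1]), 'area meas/model 0.84 conf 0.72')
top pin_center (array([610.1,   6.6]), 'area meas/model 1.14 conf 0.45')
top plate_left_top (array([442.8,  78.7]), 'area meas/model 0.96 conf 0.77')
top plate_mid_top (array([454.3, -27.2]), 'area meas/model 0.92 conf 0.84')
top plate_right_top (array([ 467. , -140.3]), 'area meas/model 0.94 conf 0.78')
side sleeve_center (array([627.6, -87.6]), 'area meas/model 0.99 conf 0.74')
side ring_center (array([639.4, 102.7]), 'area meas/model 0.90 conf 0.58')
side spacer_center (array([641. , 219.2]), 'area meas/model 0.74 conf 0.49')
side pin_center (array([612.2,   5.7]), 'area meas/model 0.88 conf 0.63')
side plate_left_top (array([442.2,  66.8]), 'area meas/model 0.61 conf 0.79')
side plate_mid_top (array([456. , -29.1]), 'area meas/model 0.91 conf 0.60')
side plate_right_top (array([ 468.3, -139.5]), 'area meas/model 0.96 conf 0.65')
```

Request:
step_arm(
  moves="-0.56 0 0.82 0 0 0 1;-0.56 0 0.82 0 0 0 1;-0.56 0 0.82 0 0 0 1;-0.56 0 0.82 0 0 0 1;-0.56 0 0.82 0 0 0 1;-0.56 0 0.82 0 0 0 1;-0.56 0 0.82 0 0 0 1;-0.56 0 0.82 0 0 0 1;-0.56 0 0.82 0 0 0 1;-0.56 0 0.82 0 0 0 1;-0.56 0 0.82 0 0 0 1;-0.56 0 0.82 0 0 0 1;-0.56 0 0.82 0 0 0 1;-0.56 0 0.82 0 0 0 1",
)

```text
clock: 3.35
eef_pos: [624.4, -85.9, 231.5]
tool_rot: [-1.57, -0.0, -1.288]
force: [-0.0, -0.9, 0.7]
width: 85.4
```

Request:
step_arm(
  moves="0 0 0 0 -0.976 0 1;0 0 0 0 -0.976 0 1;0 0 0 0 -0.976 0 1;0 0 0 0 -0.976 0 1;0 0 0 0 -0.976 0 1;0 0 0 0 -0.976 0 1;0 0 0 0 -0.976 0 1;0 0 0 0 -0.976 0 1;0 0 0 0 -0.976 0 1;0 0 0 0 -0.976 0 1;0 0 0 0 -0.976 0 1;0 0 0 0 0 0 1;0 0 0 0 0 0 1",
)

```text
clock: 4.65
eef_pos: [623.2, -87.8, 231.3]
tool_rot: [-1.571, -0.0, -0.003]
force: [-0.2, -0.5, 0.0]
width: 85.5
```

```bash
cat > g.py <<'E'
from h import *
def see(tag,G,name="wrist",dz={}):
    p=pic(name); im=p["color"].copy(); s=p["state"]
    print("t",round(s["clock"],2),"tcp",np.round(s["eef_pos"],1),"rot",np.round(s["tool_rot"],3),"F",np.round(s["force"],1),"w",round(s["width"],1))
    for t,g in G.items():
        r=fit(p,t,np.array(g,float),dz.get(t,0)); print(name,t,r)
        if r: cv2.polylines(im,[hull(p,r[0],DIM[t],dz.get(t,0)).astype(int)],True,(0,0,255),1)
    cv2.imwrite(f"pics/{tag}.png",im)
E
python3 -c "
from g import *
see('w1',{'sleeve_center':(626,-87),'pin_center':(611,5),'ring_center':(639,103)})"
```

```text
t 4.65 tcp [623.2 -87.8 231.3] rot [-1.571 -0.    -0.003] F [-0.2 -0.5  0. ] w 85.5
wrist sleeve_center (array([627.3, -90.6]), 'area meas/model 0.96 conf 0.70')
wrist pin_center (array([612.6,   2.9]), 'area meas/model 0.94 conf 0.77')
wrist ring_center (array([640. ,  93.8]), 'area meas/model 0.70 conf 0.62')
```

View pics/w1.png

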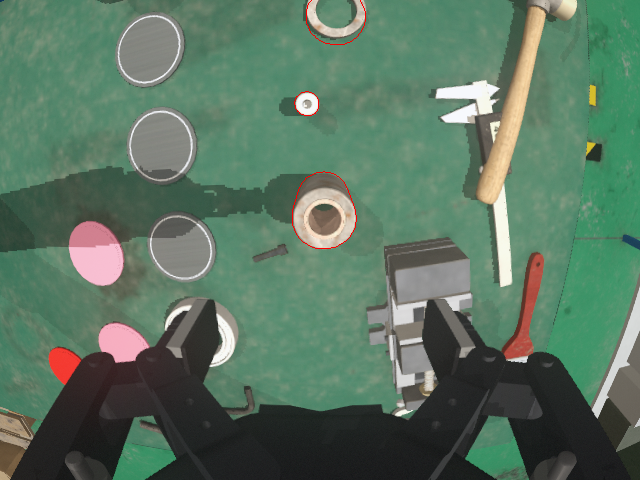

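The wrist fit lies well on the sleeve, whose top is at (325,215). The vise stays clear to the right. I'll go part of the way down and look again.

Request:
step_arm(
  moves="0.09 0.5 -0.04 0 0 0 1;0 0.6 0 0 0 0 1;0 0.6 0 0 0 0 1;0 0 0 0 0 0 1;0 0 0 0 0 0 1",
)

```text
clock: 5.35
eef_pos: [627.9, -89.4, 146.6]
tool_rot: [-1.571, 0.0, 0.0]
force: [0.6, -0.2, -1.0]
width: 85.0
```

```bash
python3 -c "
from g import *
see('w2',{'sleeve_center':(626,-89)})"
```

```text
t 5.35 tcp [627.9 -89.4 146.6] rot [-1.571  0.     0.   ] F [ 0.6 -0.2 -1. ] w 85.0
wrist sleeve_center (array([627.2, -90.5]), 'area meas/model 0.98 conf 0.93')
```

View pics/w2.png

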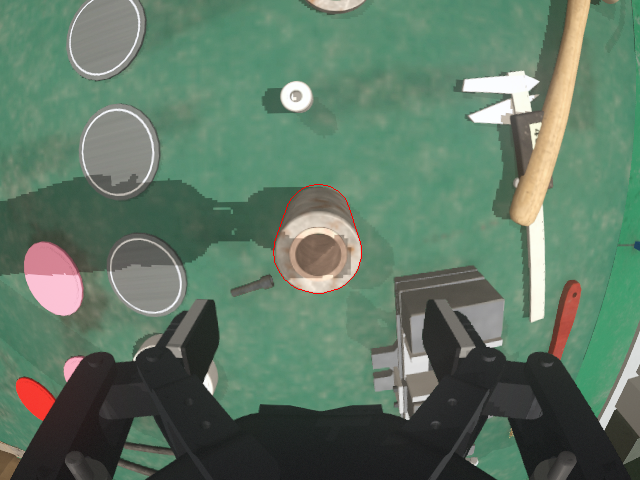

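Request:
step_arm(
  moves="-0.01 0.4 -0.01 0 0 0 1;0 0.4 0 0 0 0 1;0 0.4 0 0 0 0 1;0 0.4 0 0 0 0 1;0 0.4 0 0 0 0 1;0 0.16 0 0 0 0 1;0 0 0 0 0 0 1;0 0 0 0 0 0 0;0 0 0 0 0 0 0;0 0 0 0 0 0 0;0 0 0 0 0 0 0;0 0 0 0 0 0 0;0 0 0 0 0 0 0",
)

```text
clock: 6.75
eef_pos: [627.5, -90.2, 39.8]
tool_rot: [-1.571, -0.001, 0.0]
force: [-1.7, 0.6, 5.3]
width: 50.7
```

Request:
step_arm(
  moves="0 -0.2 0 0 0 0 0;0 -0.4 0 0 0 0 0;0 -0.4 0 0 0 0 0;0 -0.2 0 0 0 0 0;-0.4 0 -0.12 0 0 0 0;-0.4 0 -0.12 0 0 0 0;-0.4 0 -0.12 0 0 0 0;-0.4 0 -0.12 0 0 0 0;-0.4 0 -0.12 0 0 0 0;-0.4 0 -0.12 0 0 0 0;-0.4 0 -0.12 0 0 0 0;-0.3 0 -0.12 0 0 0 0;0 0 0 0 0 0 0;0 0 0 0 0 0 0;0 0 0 0 0 0 0",
)

```text
clock: 8.25
eef_pos: [473.7, -137.7, 98.5]
tool_rot: [-1.571, -0.002, 0.001]
force: [0.5, 0.6, -5.4]
width: 50.6
```

```bash
python3 -c "
from g import *
see('w3',{'sleeve_center':(472,-138),'plate_right_top':(466,-140),'plate_mid_top':(455,-30),'plate_left_top':(444,79)},dz={'sleeve_center':60})
see('t3',{'sleeve_center':(472,-138),'plate_right_top':(466,-140),'plate_mid_top':(455,-30),'plate_left_top':(444,79)},'top',dz={'sleeve_center':60})
see('s3',{'sleeve_center':(472,-138),'plate_right_top':(466,-140),'plate_mid_top':(455,-30),'plate_left_top':(444,79)},'side',dz={'sleeve_center':60})
"
```

```text
t 8.25 tcp [ 473.7 -137.7   98.5] rot [-1.571e+00 -2.000e-03  1.000e-03] F [ 0.5  0.6 -5.4] w 50.6
wrist sleeve_center (array([ 474.4, -135.8]), 'area meas/model 0.91 conf 0.76')
wrist plate_right_top (array([ 466.1, -137. ]), 'area meas/model 0.74 conf 0.97')
wrist plate_mid_top (array([455.1, -31.2]), 'area meas/model 0.98 conf 0.62')
wrist plate_left_top None
t 8.5 tcp [ 472.7 -137.9   98.3] rot [-1.571e+00 -0.000e+00  1.000e-03] F [ 0.1  0.5 -5.4] w 50.9
top sleeve_center (array([ 457.9, -114.1]), 'area meas/model 0.14 conf 0.65')
top plate_right_top (array([ 459.1, -117.3]), 'area meas/model 0.29 conf 0.57')
top plate_mid_top (array([454.2, -27.5]), 'area meas/model 0.93 conf 0.63')
top plate_left_top (array([442.6,  79.3]), 'area meas/model 0.93 conf 0.67')
t 8.75 tcp [ 472.3 -138.1   98.3] rot [-1.571 -0.     0.   ] F [ 0.1 -0.9 -6.5] w 50.9
side sleeve_center (array([ 473.2, -131.4]), 'area meas/model 0.90 conf 0.73')
side plate_right_top (array([ 467.3, -142.1]), 'area meas/model 0.89 conf 0.83')
side plate_mid_top (array([455.5, -28.9]), 'area meas/model 0.92 conf 0.58')
side plate_left_top (array([442. ,  65.9]), 'area meas/model 0.69 conf 0.93')
```

View pics/w3.png

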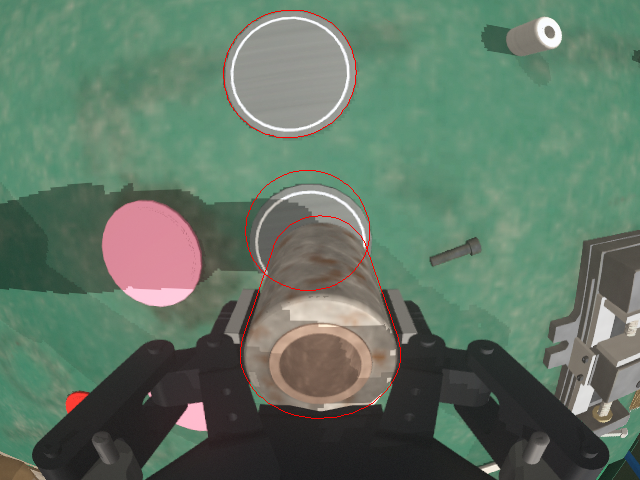

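View pics/s3.png

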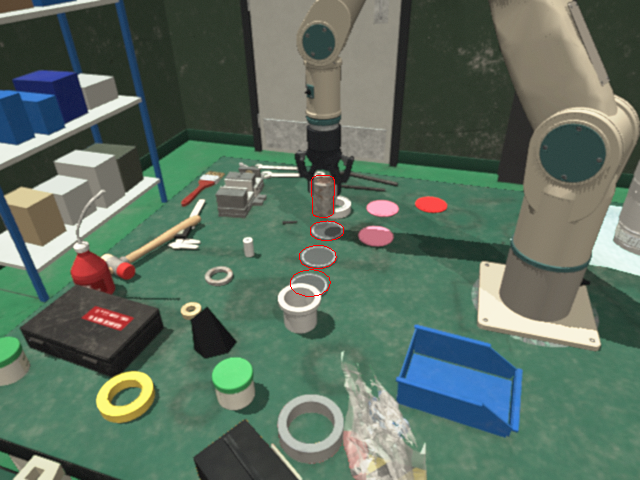

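Wrist view: the sleeve is held upright, and the plate centres work out to about (466,-142) in the wrist frame. I'll align over that plate and lower.

Request:
step_arm(
  moves="-0.12 0 -0.08 0 0 0 0;0 0.3 0 0 0 0 0;0 0.3 0 0 0 0 0;0 0.2 0 0 0 0 0;0 0.1 0 0 0 0 0;0 0.1 0 0 0 0 0;0 0 0 0 0 0 0;0 0 0 0 0 0 0;0 0 0 0 0 0 0",
)

```text
clock: 9.9
eef_pos: [466.6, -142.2, 48.7]
tool_rot: [-1.571, -0.001, 0.0]
force: [0.8, -0.3, -5.4]
width: 50.6
```

```bash
python3 -c "
from g import *
see('w4',{'plate_mid_top':(455,-30),'sleeve_center':(466,-142)},dz={'sleeve_center':7})
"
```

```text
t 9.9 tcp [ 466.6 -142.2   48.7] rot [-1.571e+00 -1.000e-03  0.000e+00] F [ 0.8 -0.3 -5.4] w 50.6
wrist plate_mid_top (array([454.9, -35. ]), 'area meas/model 0.89 conf 0.70')
wrist sleeve_center (array([ 467.3, -142.3]), 'area meas/model 0.96 conf 0.83')
```

View pics/w4.png

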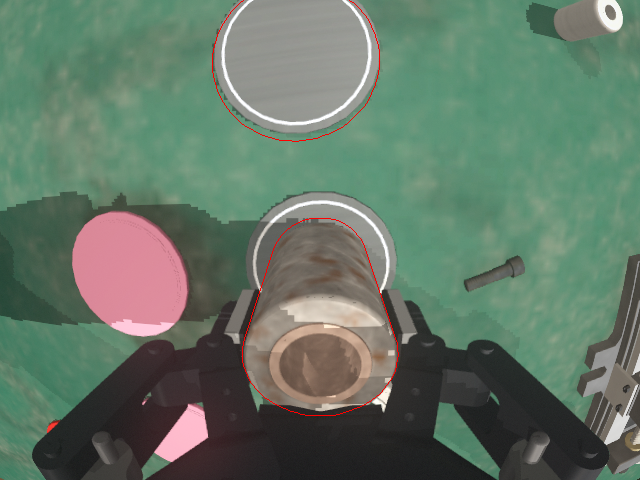

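```bash
python3 -c "
from g import *
p=pic('wrist')
E=np.array([(320,191.5),(270,207),(250,237),(370,206),(392,240),(345,195),(295,195)],float)
def res(v):
    h=hull(p,v,(42,4,4)).astype(np.float32)
    return [cv2.pointPolygonTest(h.reshape(-1,1,2),tuple(map(float,e)),True) for e in E]
r=least_squares(res,[466,-142.]);print(r.x,np.round(r.fun,1))
im=p['color'].copy()
cv2.polylines(im,[hull(p,r.x,(42,4,4)).astype(int)],True,(0,0,255),1)
cv2.polylines(im,[hull(p,r.x,(26,4,4)).astype(int)],True,(255,0,0),1)
cv2.imwrite('pics/w5.png',cv2.resize(im[150:420,180:460],None,fx=2,fy=2))
"
```

```text
[ 467.49405904 -144.49942729] [ 0.8 -1.3  0.8 -1.3  1.   0.5  0.1]
```

View pics/w5.png

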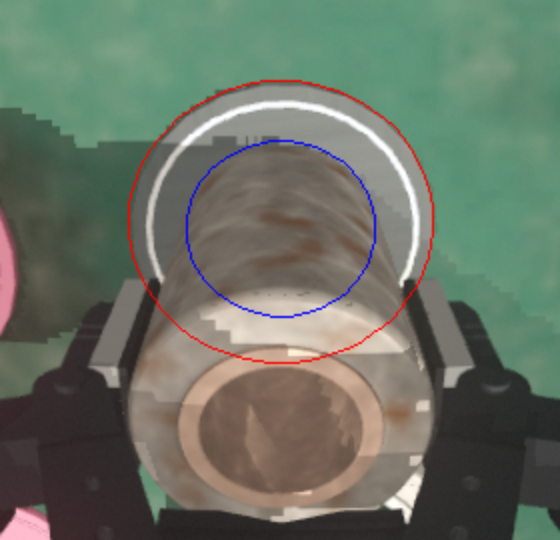

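Request:
step_arm(
  moves="0 0 -0.03 0 0 0 0;0 0.05 0 0 0 0 0;0 0.04 0 0 0 0 0;0 0 0 0 0 0 0;0 0 0 0 0 0 0",
)

```text
clock: 10.6
eef_pos: [466.3, -143.8, 43.8]
tool_rot: [-1.571, -0.0, 0.0]
force: [-0.7, -0.9, -3.2]
width: 51.1
```

Request:
step_arm(
  moves="0 0.01 0 0 0 0 0;0 0 0 0 0 0 1;0 0 0 0 0 0 1;0 0 0 0 0 0 1;0 0 0 0 0 0 1;0 0 0 0 0 0 1;0 -0.2 0 0 0 0 1;0 -0.5 0 0 0 0 1;0 -0.8 0 0 0 0 1;0 -1 0 0 0 0 1;0 0 0 0 0 0 1;0 0 0 0 0 0 1",
)

```text
clock: 11.8
eef_pos: [466.9, -144.1, 170.1]
tool_rot: [-1.572, -0.003, -0.0]
force: [-0.6, 0.8, -0.3]
width: 85.5
```

```bash
python3 -c "
from g import *
G={'plate_right_top':(466,-142),'plate_mid_top':(455,-30),'plate_left_top':(444,79),'sleeve_center':(466,-142)}
see('w6',G,dz={'sleeve_center':4})
see('s6',G,'side',dz={'sleeve_center':4})
see('t6',G,'top',dz={'sleeve_center':4})
"
```

```text
t 11.8 tcp [ 466.9 -144.1  170.1] rot [-1.572 -0.003 -0.   ] F [-0.6  0.8 -0.3] w 85.5
wrist plate_right_top (array([ 467.8, -137.9]), 'area meas/model 0.78 conf 0.93')
wrist plate_mid_top (array([455.1, -31.6]), 'area meas/model 0.99 conf 0.63')
wrist plate_left_top (array([443.4,  36.6]), 'area meas/model 0.01 conf 0.41')
wrist sleeve_center (array([ 467.2, -144. ]), 'area meas/model 0.97 conf 0.66')
t 12.05 tcp [ 465.3 -143.4  167.2] rot [-1.57   0.003  0.   ] F [-0.9 -0.1  0.5] w 85.4
side plate_right_top (array([ 467. , -136.3]), 'area meas/model 0.80 conf 0.58')
side plate_mid_top (array([455.7, -28.7]), 'area meas/model 0.92 conf 0.80')
side plate_left_top (array([440.9,  66.9]), 'area meas/model 0.66 conf 0.75')
side sleeve_center (array([ 467.2, -140.8]), 'area meas/model 0.89 conf 0.90')
t 12.3 tcp [ 466.  -143.5  167.8] rot [-1.57e+00  1.00e-03  1.00e-03] F [ 0.2 -0.4  0.1] w 85.5
top plate_right_top (array([ 461.4, -124.8]), 'area meas/model 0.52 conf 0.63')
top plate_mid_top (array([453.9, -27.4]), 'area meas/model 0.97 conf 0.97')
top plate_left_top (array([442.5,  78.9]), 'area meas/model 1.00 conf 0.93')
top sleeve_center (array([ 459.4, -128.2]), 'area meas/model 0.44 conf 0.50')
```

View pics/w6.png

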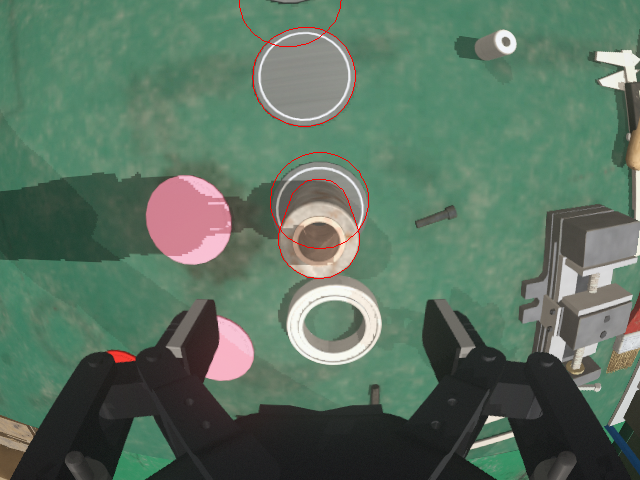

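View pics/s6.png

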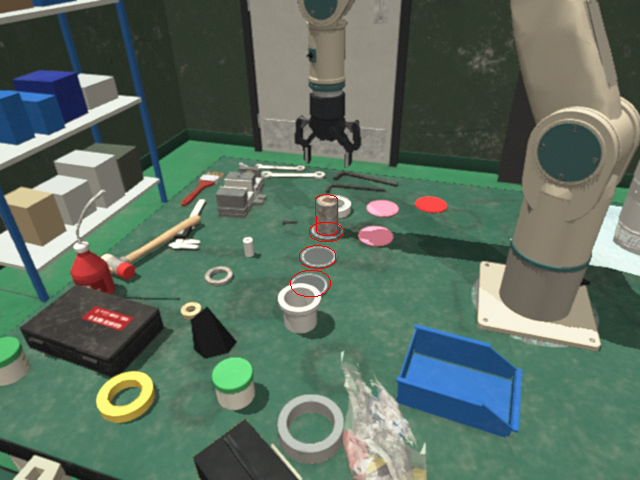

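The sleeve stands on the right plate, within 1–2 mm of centre. Next is the ring.

Request:
step_arm(
  moves="0.385 0 0.542 0 0 0 1;0.385 0 0.542 0 0 0 1;0.385 0 0.542 0 0 0 1;0.385 0 0.542 0 0 0 1;0.385 0 0.542 0 0 0 1;0.385 0 0.542 0 0 0 1;0.385 0 0.542 0 0 0 1;0.385 0 0.542 0 0 0 1;0.385 0.4 0.542 0 0 0 1;0 0.4 0 0 0 0 1;0 0.4 0 0 0 0 1;0 0 0 0 0 0 1;0 0 0 0 0 0 1",
)

```text
clock: 13.85
eef_pos: [639.3, 100.1, 108.3]
tool_rot: [-1.571, 0.001, 0.0]
force: [0.5, 0.4, 0.5]
width: 85.7
```

```bash
python3 -c "
from g import *
G={'ring_center':(639,101),'spacer_center':(638,217)}
see('w7',G)
"
```

```text
t 13.85 tcp [639.3 100.1 108.3] rot [-1.571e+00  1.000e-03  0.000e+00] F [0.5 0.4 0.5] w 85.7
wrist ring_center (array([639.7, 100.6]), 'area meas/model 0.98 conf 0.59')
wrist spacer_center (array([638.1, 217.8]), 'area meas/model 0.99 conf 0.59')
```

View pics/w7.png

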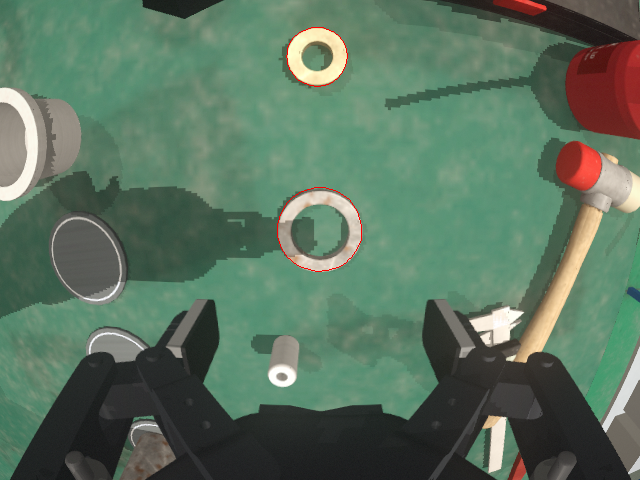

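```bash
python3 -c "
from g import *
p=pic('wrist')
M=np.linalg.inv(p['T_tool_cam']);p['Rw'],p['tw']=M[:3,:3],M[:3,3]
for x in (-42.7,-26):
  for y in (0,-4,-8,-13,-20): print(x,y,proj(p,[[x,y,11],[x,y,-11]]).round(0).tolist())
a=cv2.imread('pics/w7.png')[270:400,150:330];b=cv2.imread('pics/w4.png')[270:400,150:330]
cv2.imwrite('pics/tip.png',cv2.resize(np.hstack([a,b]),None,fx=2.2,fy=2.2))
"
```

```text
-42.7 0 [[220.0, 277.0], [225.0, 321.0]]
-42.7 -4 [[217.0, 281.0], [223.0, 325.0]]
-42.7 -8 [[215.0, 285.0], [221.0, 330.0]]
-42.7 -13 [[212.0, 290.0], [218.0, 336.0]]
-42.7 -20 [[207.0, 298.0], [214.0, 345.0]]
-26 0 [[257.0, 278.0], [261.0, 322.0]]
-26 -4 [[256.0, 282.0], [259.0, 327.0]]
-26 -8 [[254.0, 286.0], [258.0, 332.0]]
-26 -13 [[252.0, 291.0], [256.0, 338.0]]
-26 -20 [[249.0, 300.0], [254.0, 347.0]]
```

View pics/tip.png

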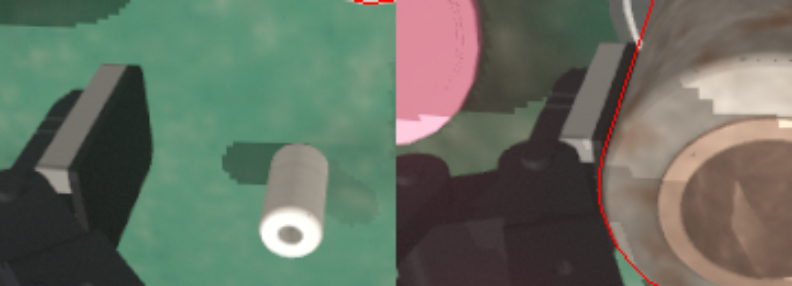

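Finger tips sit about 9 mm behind the TCP at a 58 mm opening, judging by this picture and the stated 13 mm when fully open. So I need a TCP of about z = -6 for the ring. I'll descend in two stages.

Request:
step_arm(
  moves="0.01 0.5 0 0 0 0 1;0 0.6 0 0 0 0 1;0 0.5 0 0 0 0 1;0 0.4 0 0 0 0 1;0 0.1 0 0 0 0 1;0 0 0 0 0 0 1;0 0 0 0 0 0 1",
)

```text
clock: 14.75
eef_pos: [641.0, 100.5, 4.7]
tool_rot: [-1.57, -0.002, 0.0]
force: [0.9, 0.2, 1.0]
width: 85.5
```

Request:
step_arm(
  moves="0 0.1 0 0 0 0 1;0 0.08 0 0 0 0 1;0 0.04 0 0 0 0 1;0 0 0 0 0 0 1;0 0 0 0 0 0 1",
)

```text
clock: 15.25
eef_pos: [639.9, 100.3, -7.7]
tool_rot: [-1.571, 0.0, 0.0]
force: [-0.2, 0.4, -0.9]
width: 85.1
```

Request:
step_arm(
  moves="0 -0.03 0 0 0 0 1;0 0 0 0 0 0 0;0 0 0 0 0 0 0;0 0 0 0 0 0 0;0 0 0 0 0 0 0;0 0 0 0 0 0 0",
)

```text
clock: 15.85
eef_pos: [641.1, 100.5, -3.8]
tool_rot: [-1.571, -0.002, 0.0]
force: [-2.1, -1.1, 14.2]
width: 55.4
```

```bash
python3 -c "
from g import *
see('w8',{'ring_center':(639,101)})
"
```

```text
t 15.85 tcp [641.1 100.5  -3.8] rot [-1.571 -0.002  0.   ] F [-2.1 -1.1 14.2] w 55.4
wrist ring_center (array([641.8, 100.3]), 'area meas/model 0.98 conf 0.84')
```

View pics/w8.png

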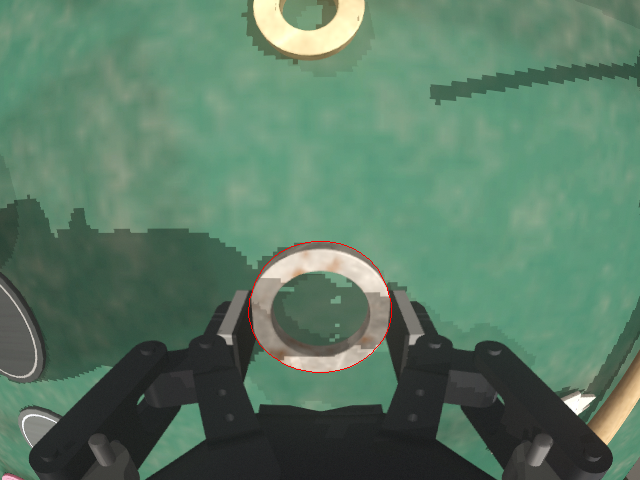

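Request:
step_arm(
  moves="0 -0.1 0 0 0 0 0;0 -0.2 0 0 0 0 0;0 -0.5 0 0 0 0 0;0 -0.8 0 0 0 0 0;0 -0.8 0 0 0 0 0;0 -0.4 0 0 0 0 0;0 -0.1 0 0 0 0 0;0 0 0 0 0 0 0",
)

```text
clock: 16.75
eef_pos: [640.0, 100.2, 139.2]
tool_rot: [-1.571, -0.001, 0.0]
force: [0.1, 0.0, -2.1]
width: 55.4
```

Request:
step_arm(
  moves="-0.35 0 -0.489 0 0 0 0;-0.35 0 -0.489 0 0 0 0;-0.35 0 -0.489 0 0 0 0;-0.35 0 -0.489 0 0 0 0;-0.35 0 -0.489 0 0 0 0;-0.35 0 -0.489 0 0 0 0;-0.35 0 -0.489 0 0 0 0;-0.35 0 -0.489 0 0 0 0;-0.35 0 -0.489 0 0 0 0;-0.3 0 -0.489 0 0 0 0;0 0 0 0 0 0 0;0 0 0 0 0 0 0;0 0 0 0 0 0 0",
)

```text
clock: 18.05
eef_pos: [467.6, -143.2, 138.1]
tool_rot: [-1.57, 0.001, 0.002]
force: [-0.6, -0.4, -0.8]
width: 55.4
```

```bash
python3 -c "
from g import *
G={'sleeve_center':(466,-142),'ring_center':(468,-144)}
see('w9',G,dz={'sleeve_center':4,'ring_center':145})
G={'sleeve_center':(466,-140)}
see('s9',G,'side',dz={'sleeve_center':4})
"
```

```text
t 18.05 tcp [ 467.6 -143.2  138.1] rot [-1.57e+00  1.00e-03  2.00e-03] F [-0.6 -0.4 -0.8] w 55.4
wrist sleeve_center (array([ 467.1, -129.2]), 'area meas/model 0.54 conf 0.77')
wrist ring_center (array([ 468.4, -141.8]), 'area meas/model 0.93 conf 0.77')
t 18.2 tcp [ 467.9 -143.1  138.5] rot [-1.57   0.     0.002] F [-1.2  0.7 -0.5] w 55.5
side sleeve_center (array([ 467.1, -140.2]), 'area meas/model 0.93 conf 0.85')
```

View pics/w9.png

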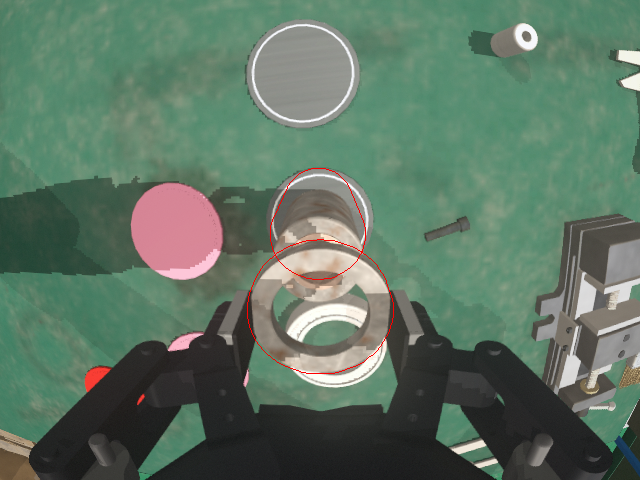

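View pics/s9.png

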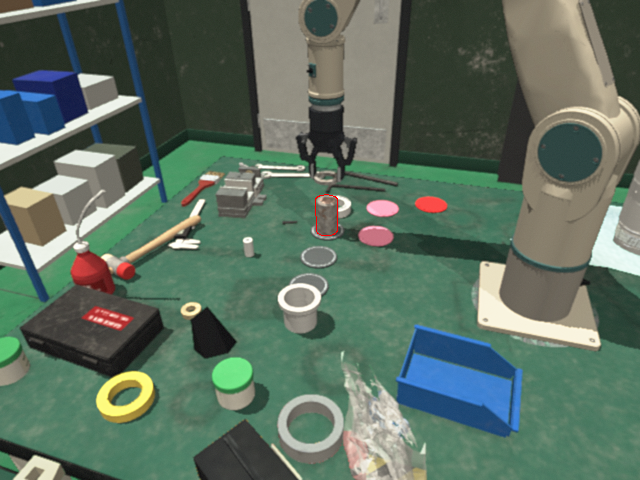

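Request:
step_arm(
  moves="0 0 -0.02 0 0 0 0;0 0.3 0 0 0 0 0;0 0.3 0 0 0 0 0;0 0.2 0 0 0 0 0;0 0.1 0 0 0 0 0;0 0.06 0 0 0 0 0;0 0 0 0 0 0 0;0 0 0 0 0 0 0;0 0 0 0 0 0 0",
)

```text
clock: 19.2
eef_pos: [467.9, -145.3, 91.3]
tool_rot: [-1.571, -0.001, 0.0]
force: [-0.3, -0.1, -1.7]
width: 55.4
```

```bash
python3 -c "
from g import *
G={'ring_center':(468,-144)}
see('w10',G,dz={'ring_center':93})
p=pic('side');cv2.imwrite('pics/s10.png',cv2.resize(p['color'][120:270,230:430],None,fx=4,fy=4))
"
```

```text
t 19.2 tcp [ 467.9 -145.3   91.3] rot [-1.571e+00 -1.000e-03  0.000e+00] F [-0.3 -0.1 -1.7] w 55.4
wrist ring_center (array([ 468.7, -146.7]), 'area meas/model 1.01 conf 0.76')
```

View pics/w10.png

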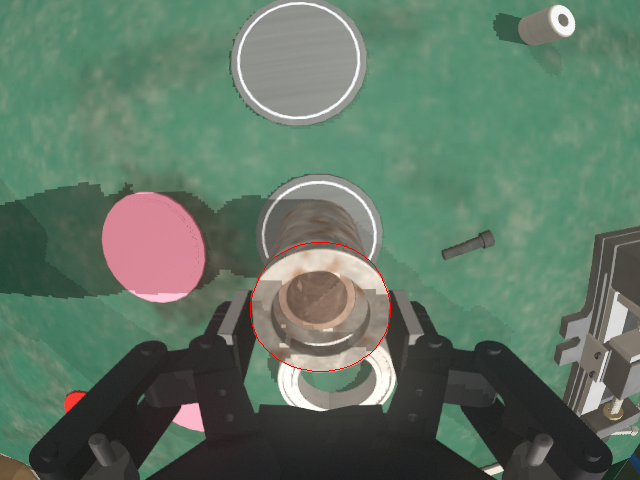

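View pics/s10.png

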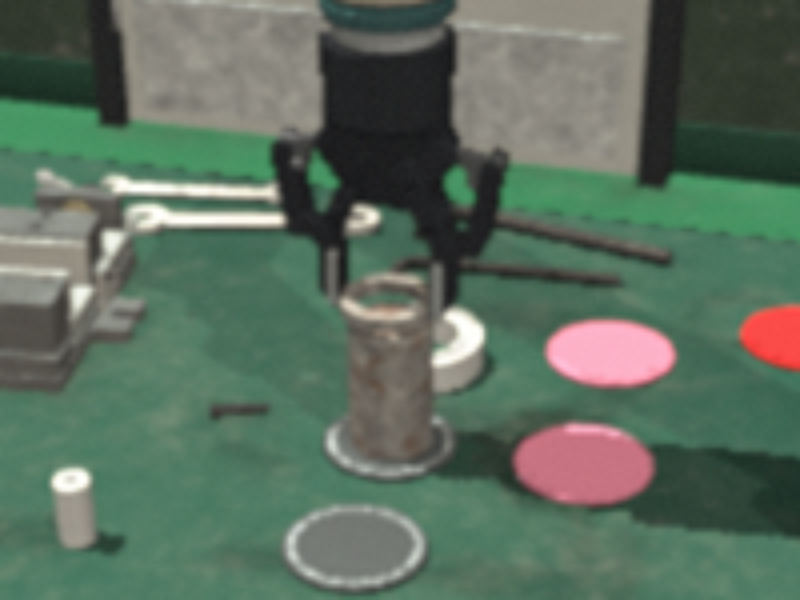

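Request:
step_arm(
  moves="-0.02 0 0.02 0 0 0 0;0 0.06 0 0 0 0 0;0 0.03 0 0 0 0 0;0 0 0 0 0 0 0;0 0 0 0 0 0 0",
)

```text
clock: 19.85
eef_pos: [466.5, -144.2, 86.2]
tool_rot: [-1.571, 0.0, 0.0]
force: [1.1, 0.6, -1.6]
width: 55.3
```

```bash
python3 -c "
from g import *
G={'ring_center':(468,-144)}
see('w11',G,dz={'ring_center':90})
p=pic('side');cv2.imwrite('pics/s11.png',cv2.resize(p['color'][160:250,270:390],None,fx=6,fy=6))
print(ctrl.read_state()['eef_pos'],ctrl.read_state()['force'])
"
```

```text
t 19.85 tcp [ 466.5 -144.2   86.2] rot [-1.571  0.     0.   ] F [ 1.1  0.6 -1.6] w 55.3
wrist ring_center (array([ 467.3, -144.4]), 'area meas/model 0.97 conf 0.66')
[ 466.53774662 -144.24408518   86.32753718] [ 0.62851211  0.26498968 -1.93134789]
```

View pics/w11.png

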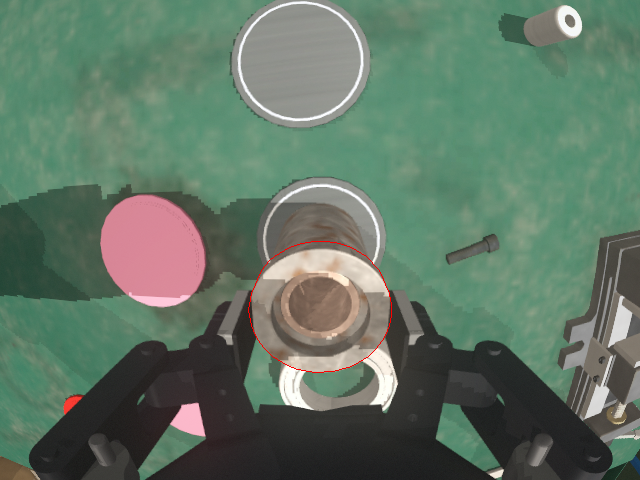

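View pics/s11.png

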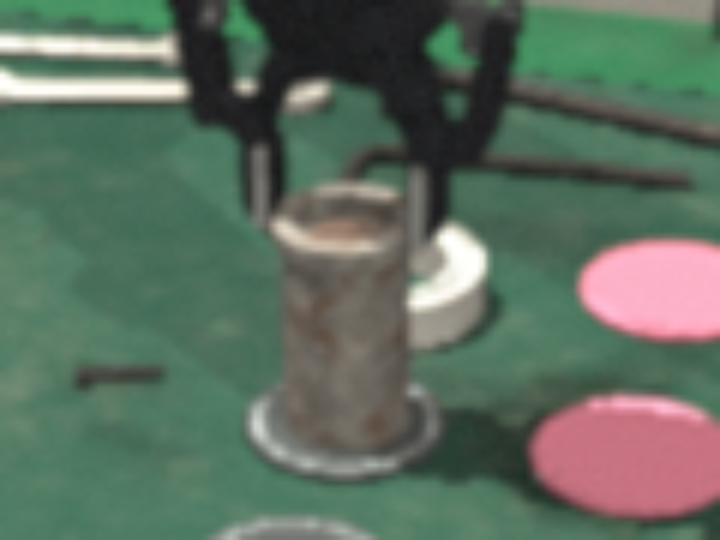

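Request:
step_arm(
  moves="0 0.03 0 0 0 0 0;0 0 0 0 0 0 0;0 0 0 0 0 0 0",
)

```text
clock: 20.3
eef_pos: [466.7, -144.3, 85.1]
tool_rot: [-1.571, -0.001, 0.0]
force: [-0.9, 0.5, 4.3]
width: 55.3
```

Request:
step_arm(
  moves="0 0 0 0 0 0 1;0 0 0 0 0 0 1;0 0 0 0 0 0 1;0 0 0 0 0 0 1;0 0 0 0 0 0 1;0 -0.1 0 0 0 0 1;0 -0.4 0 0 0 0 1;0 -0.8 0 0 0 0 1;0 -0.7 0 0 0 0 1;0 0 0 0 0 0 1;0 0 0 0 0 0 1",
)

```text
clock: 21.4
eef_pos: [466.8, -144.6, 185.7]
tool_rot: [-1.572, -0.002, -0.0]
force: [-0.2, 0.4, -0.6]
width: 85.2
```

```bash
python3 -c "
from g import *
G={'ring_center':(468,-144)}
see('w12',G,dz={'ring_center':89})
p=pic('side');cv2.imwrite('pics/s12.png',cv2.resize(p['color'][160:250,270:390],None,fx=6,fy=6))
"
```

```text
t 21.4 tcp [ 466.8 -144.6  185.7] rot [-1.572 -0.002 -0.   ] F [-0.2  0.4 -0.6] w 85.2
wrist ring_center (array([ 467.5, -144.2]), 'area meas/model 1.00 conf 0.63')
```

View pics/w12.png

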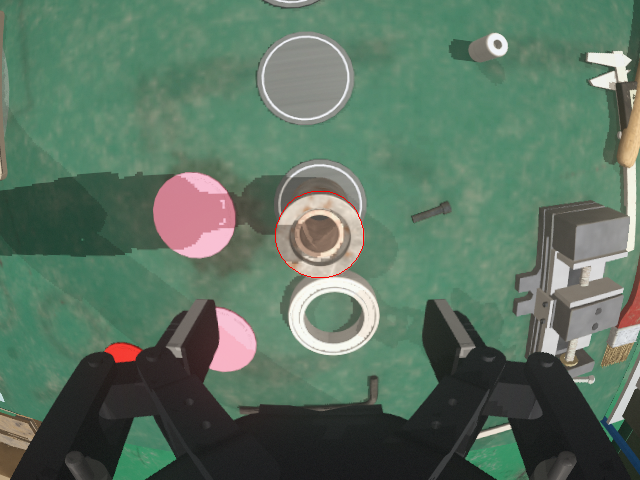

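View pics/s12.png

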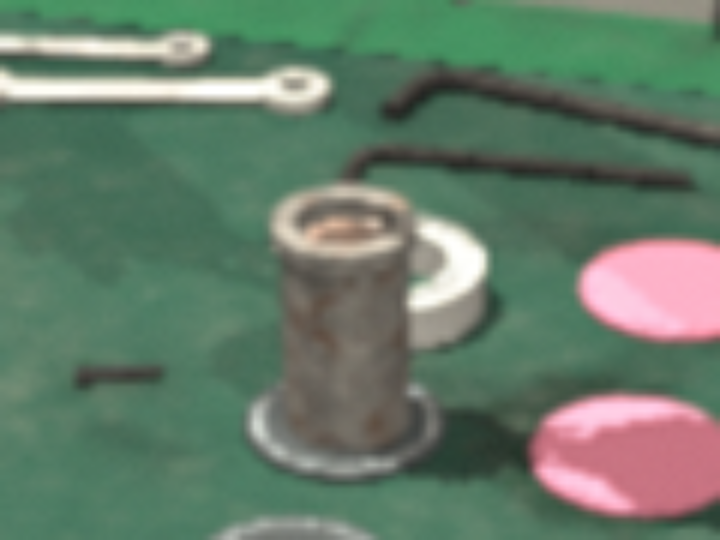

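The ring sits flat on the sleeve, within about 2 mm of its axis. Next is the pin.

Request:
step_arm(
  moves="0.486 0 0.492 0 0 0 1;0.486 0 0.492 0 0 0 1;0.486 0 0.492 0 0 0 1;0.486 0 0.492 0 0 0 1;0.486 0 0.492 0 0 0 1;0.486 0 0.492 0 0 0 1;0 0.6 0 0 0 0 1;0 0.6 0 0 0 0 1;0 0.5 0 0 0 0 1;0 0 0 0 0 0 1;0 0 0 0 0 0 1",
)

```text
clock: 22.65
eef_pos: [611.6, 3.6, 99.0]
tool_rot: [-1.571, 0.002, 0.001]
force: [0.1, 0.4, 1.0]
width: 85.4
```

```bash
python3 -c "
from g import *
see('w13',{'pin_center':(612,3)})
"
```

```text
t 22.65 tcp [611.6   3.6  99. ] rot [-1.571e+00  2.000e-03  1.000e-03] F [0.1 0.4 1. ] w 85.4
wrist pin_center (array([612.3,   3.2]), 'area meas/model 0.90 conf 0.76')
```

View pics/w13.png

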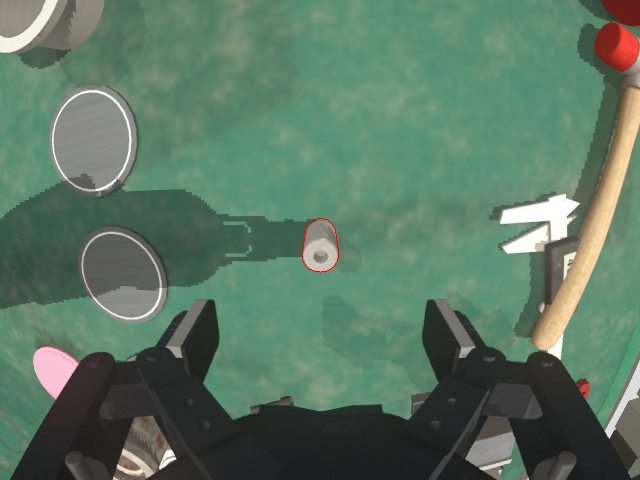

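Request:
step_arm(
  moves="0.01 0.5 -0.01 0 0 0 1;0 0.5 0 0 0 0 1;0 0.4 0 0 0 0 1;0 0.2 0 0 0 0 1;0 0.14 0 0 0 0 1;0 0 0 0 0 0 1;0 0 0 0 0 0 0;0 0 0 0 0 0 0;0 0 0 0 0 0 0;0 0 0 0 0 0 0;0 0 0 0 0 0 0;0 0 0 0 0 0 0;0 0 0 0 0 0 0",
)

```text
clock: 24.05
eef_pos: [613.1, 2.9, 13.4]
tool_rot: [-1.571, -0.001, 0.0]
force: [-2.0, 0.3, 6.2]
width: 19.4
```

```bash
python3 -c "
from g import *
see('w14',{'pin_center':(612,3)})
"
```

```text
t 24.05 tcp [613.1   2.9  13.4] rot [-1.571e+00 -1.000e-03  0.000e+00] F [-2.   0.3  6.2] w 19.4
wrist pin_center (array([613.9,   3.1]), 'area meas/model 0.90 conf 0.98')
```

View pics/w14.png

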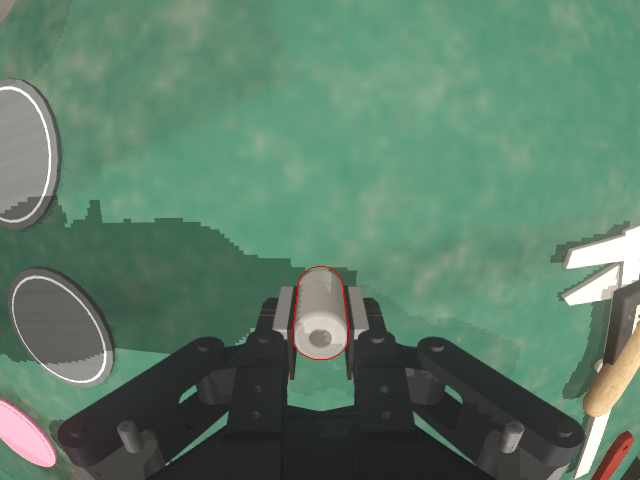

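Request:
step_arm(
  moves="0 -0.2 0 0 0 0 0;0 -0.5 0 0 0 0 0;0 -0.6 0 0 0 0 0;0 -0.3 0 0 0 0 0;-0.42 0 0.15 0 0 0 0;-0.42 0 0.15 0 0 0 0;-0.42 0 0.15 0 0 0 0;-0.42 0 0.15 0 0 0 0;-0.42 0 0.15 0 0 0 0;-0.42 0 0.15 0 0 0 0;-0.42 0 0.15 0 0 0 0;-0.42 0 0.15 0 0 0 0;0 0 0 0 0 0 0;0 0 0 0 0 0 0;0 0 0 0 0 0 0",
)

```text
clock: 25.65
eef_pos: [446.0, 62.7, 92.9]
tool_rot: [-1.571, -0.001, -0.0]
force: [0.1, -0.4, -0.7]
width: 19.5
```

```bash
python3 -c "
from g import *
see('w15',{'plate_left_top':(444,77),'pin_center':(444,63)},dz={'pin_center':80})
"
```

```text
t 25.65 tcp [446.   62.7  92.9] rot [-1.571e+00 -1.000e-03 -0.000e+00] F [ 0.1 -0.4 -0.7] w 19.5
wrist plate_left_top (array([443.8,  75.3]), 'area meas/model 0.99 conf 0.81')
wrist pin_center (array([446.7,  63.1]), 'area meas/model 0.91 conf 0.90')
```

View pics/w15.png

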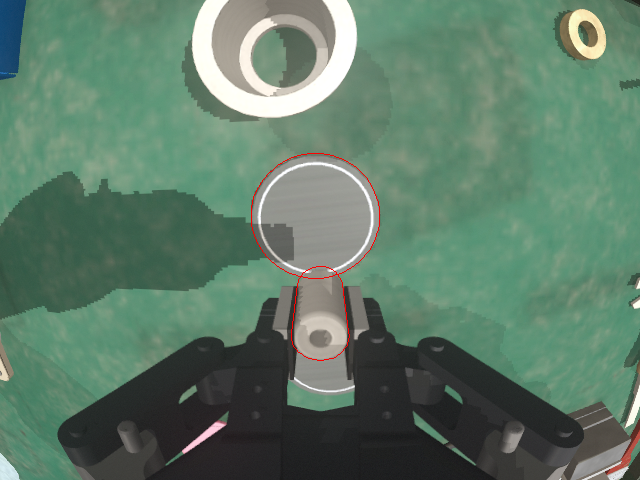

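Request:
step_arm(
  moves="-0.05 0 0.265 0 0 0 0;0 0.4 0 0 0 0 0;0 0.4 0 0 0 0 0;0 0.4 0 0 0 0 0;0 0.2 0 0 0 0 0;0 0 0 0 0 0 0;0 0 0 0 0 0 0;0 0 0 0 0 0 0",
)

```text
clock: 26.6
eef_pos: [442.8, 76.1, 23.3]
tool_rot: [-1.571, -0.001, -0.0]
force: [0.4, -0.1, -1.3]
width: 19.3
```

```bash
python3 -c "
from g import *
see('w16',{'plate_left_top':(444,77),'pin_center':(444,76)},dz={'pin_center':8})
p=pic('side');cv2.imwrite('pics/s16.png',cv2.resize(p['color'][220:340,240:400],None,fx=5,fy=5))
"
```

```text
t 26.6 tcp [442.8  76.1  23.3] rot [-1.571e+00 -1.000e-03 -0.000e+00] F [ 0.4 -0.1 -1.3] w 19.3
wrist plate_left_top (array([443.7,  79.9]), 'area meas/model 0.83 conf 0.57')
wrist pin_center (array([443.5,  75.2]), 'area meas/model 0.95 conf 0.93')
```

View pics/w16.png

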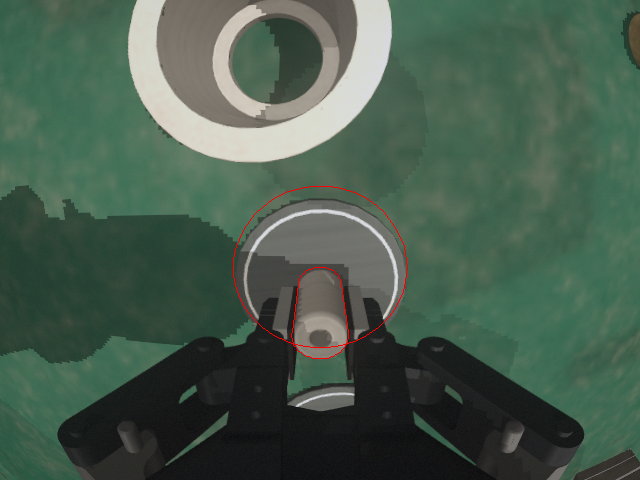

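View pics/s16.png

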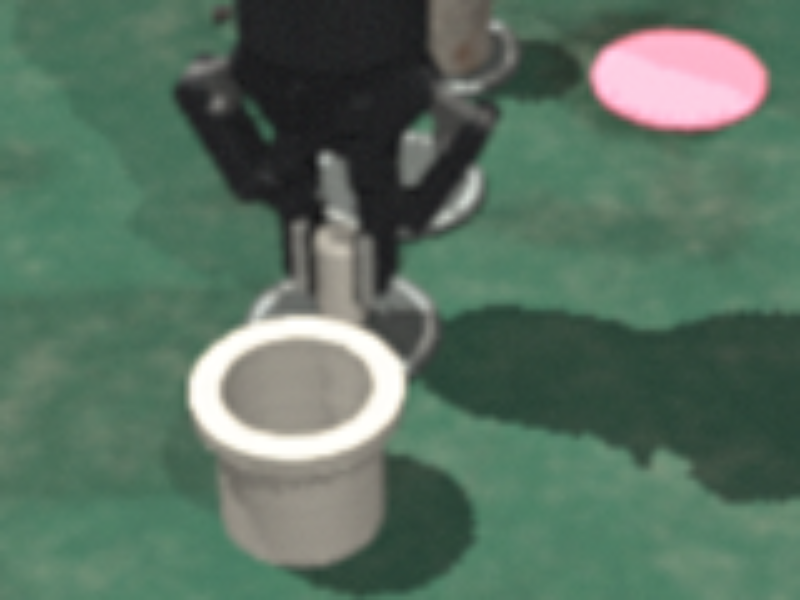

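Request:
step_arm(
  moves="0 0.07 0 0 0 0 0;0 0.03 0 0 0 0 0;0 0 0 0 0 0 0;0 0 0 0 0 0 0",
)

```text
clock: 27.2
eef_pos: [442.2, 76.1, 17.9]
tool_rot: [-1.571, -0.0, 0.0]
force: [-0.3, -0.0, -0.5]
width: 19.5
```

Request:
step_arm(
  moves="0 0.01 0 0 0 0 0;0 0 0 0 0 0 0;0 0 0 0 0 0 0",
)

```text
clock: 27.5
eef_pos: [442.3, 76.1, 17.4]
tool_rot: [-1.571, -0.0, 0.0]
force: [0.0, 0.8, -0.9]
width: 19.0
```

Request:
step_arm(
  moves="0 0.015 0 0 0 0 0;0 0 0 0 0 0 0;0 0 0 0 0 0 0",
)

```text
clock: 27.8
eef_pos: [442.3, 76.1, 17.3]
tool_rot: [-1.571, -0.001, 0.0]
force: [-1.9, 0.5, 9.8]
width: 19.2
```

Contact. Releasing.

Request:
step_arm(
  moves="0 -0.01 0 0 0 0 0;0 0 0 0 0 0 0.3;0 0 0 0 0 0 0.6;0 0 0 0 0 0 1;0 0 0 0 0 0 1;0 0 0 0 0 0 1;0 -0.2 0 0 0 0 1;0 -0.5 0 0 0 0 1;0 -0.8 0 0 0 0 1;0 -0.6 0 0 0 0 1;0 0 0 0 0 0 1;0 0 0 0 0 0 1",
)

```text
clock: 29.0
eef_pos: [442.6, 75.7, 122.5]
tool_rot: [-1.571, -0.001, -0.0]
force: [-0.2, 0.4, -0.4]
width: 85.3
```

```bash
python3 -c "
from g import *
see('w17',{'plate_left_top':(444,77),'pin_center':(444,76)},dz={'pin_center':4})
"
```

```text
t 29.0 tcp [442.6  75.7 122.5] rot [-1.571e+00 -1.000e-03 -0.000e+00] F [-0.2  0.4 -0.4] w 85.3
wrist plate_left_top (array([443.6,  75.1]), 'area meas/model 0.98 conf 0.61')
wrist pin_center (array([442.9,  76.4]), 'area meas/model 0.95 conf 0.65')
```

View pics/w17.png

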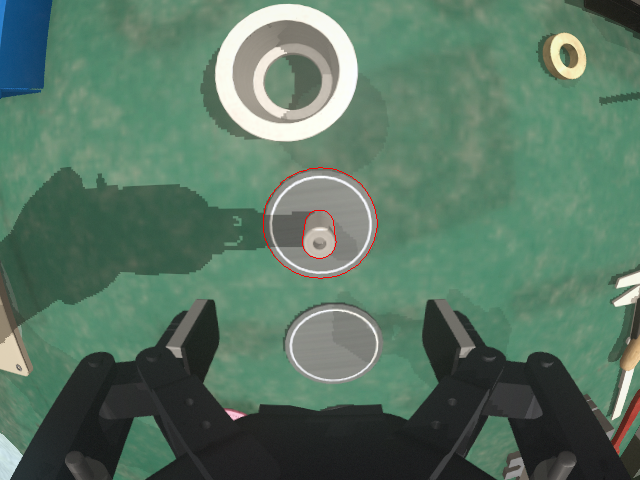

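Request:
step_arm(
  moves="0.489 -0.3 0.355 0 0 0 1;0.489 -0.2 0.355 0 0 0 1;0.489 0 0.355 0 0 0 1;0.489 0 0.355 0 0 0 1;0.489 0 0.355 0 0 0 1;0.489 0 0.355 0 0 0 1;0.489 0 0.355 0 0 0 1;0.489 0 0.355 0 0 0 1;0 0.3 0 0 0 0 1;0 0.5 0 0 0 0 1;0 0 0 0 0 0 1;0 0 0 0 0 0 1",
)

```text
clock: 30.35
eef_pos: [636.5, 217.6, 105.7]
tool_rot: [-1.572, 0.003, 0.001]
force: [0.1, 0.1, 0.4]
width: 85.2
```

```bash
python3 -c "
from g import *
see('w18',{'spacer_center':(638,217)})
"
```

```text
t 30.35 tcp [636.5 217.6 105.7] rot [-1.572e+00  3.000e-03  1.000e-03] F [0.1 0.1 0.4] w 85.2
wrist spacer_center (array([637.9, 217.8]), 'area meas/model 0.96 conf 0.94')
```

View pics/w18.png

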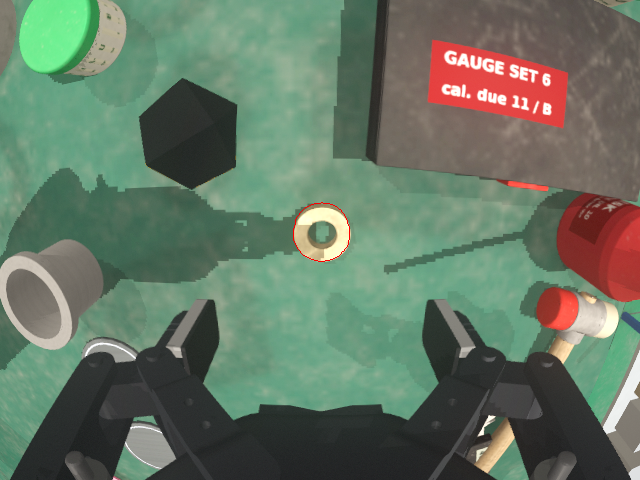

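Request:
step_arm(
  moves="0.02 0.6 0 0 0 0 1;0 0.6 0 0 0 0 1;0 0.5 0 0 0 0 1;0 0.3 0 0 0 0 1;0 0.1 0 0 0 0 1;0 0 0 0 0 0 1;0 0 0 0 0 0 1;0 0 0 0 0 0 1",
)

```text
clock: 31.25
eef_pos: [639.8, 218.6, 3.6]
tool_rot: [-1.57, -0.002, 0.0]
force: [0.5, 1.0, -0.3]
width: 85.4
```

Request:
step_arm(
  moves="-0.02 0.05 0 0 0 0 1;0 0 0 0 0 0 1;0 0 0 0 0 0 0;0 0 0 0 0 0 0;0 0 0 0 0 0 0;0 0 0 0 0 0 0;0 0 0 0 0 0 0;0 0 0 0 0 0 0",
)

```text
clock: 32.05
eef_pos: [638.2, 218.4, 0.0]
tool_rot: [-1.57, -0.001, 0.0]
force: [-1.2, -1.0, 4.0]
width: 35.3
```

```bash
python3 -c "
from g import *
see('w19',{'spacer_center':(638,217)})
"
```

```text
t 32.05 tcp [638.2 218.4   0. ] rot [-1.57e+00 -1.00e-03  0.00e+00] F [-1.2 -1.   4. ] w 35.3
wrist spacer_center (array([638.9, 217.9]), 'area meas/model 0.96 conf 0.65')
```

View pics/w19.png

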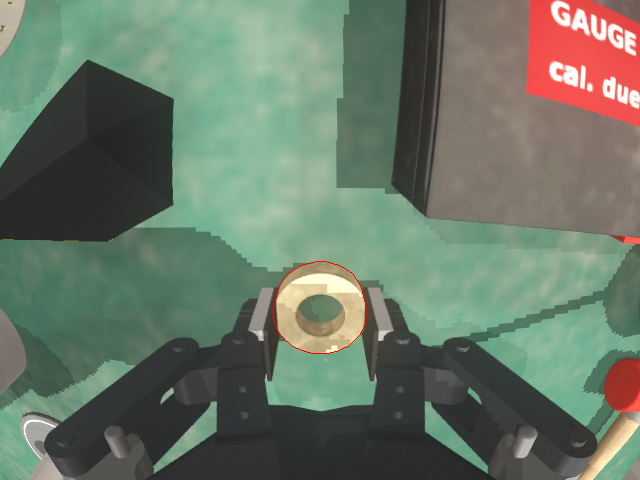

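Request:
step_arm(
  moves="0 -0.1 0 0 0 0 0;0 -0.4 0 0 0 0 0;0 -0.8 0 0 0 0 0;0 -0.8 0 0 0 0 0;0 -0.3 0 0 0 0 0;0 0 0 0 0 0 0",
)

```text
clock: 32.75
eef_pos: [639.1, 218.8, 122.1]
tool_rot: [-1.569, -0.004, 0.0]
force: [0.1, 0.7, -0.8]
width: 35.6
```

Request:
step_arm(
  moves="-0.37 0 -0.49 0 0 0 0;-0.37 0 -0.49 0 0 0 0;-0.37 0 -0.49 0 0 0 0;-0.37 0 -0.49 0 0 0 0;-0.37 0 -0.49 0 0 0 0;-0.37 0 -0.49 0 0 0 0;-0.37 0 -0.49 0 0 0 0;-0.37 0 -0.49 0 0 0 0;-0.37 0 -0.49 0 0 0 0;-0.35 0 -0.49 0 0 0 0;0 0 0 0 0 0 0;0 0 0 0 0 0 0;0 0 0 0 0 0 0",
)

```text
clock: 34.05
eef_pos: [454.1, -26.0, 119.0]
tool_rot: [-1.57, 0.0, 0.001]
force: [-0.1, 0.3, -0.5]
width: 35.6
```

```bash
python3 -c "
from g import *
see('w20',{'plate_mid_top':(455,-31),'spacer_center':(454,-27)},dz={'spacer_center':118})
"
```

```text
t 34.05 tcp [454.1 -26.  119. ] rot [-1.57e+00  0.00e+00  1.00e-03] F [-0.1  0.3 -0.5] w 35.6
wrist plate_mid_top (array([454.9, -29. ]), 'area meas/model 0.92 conf 0.96')
wrist spacer_center (array([455., -27.]), 'area meas/model 0.97 conf 0.71')
```

View pics/w20.png

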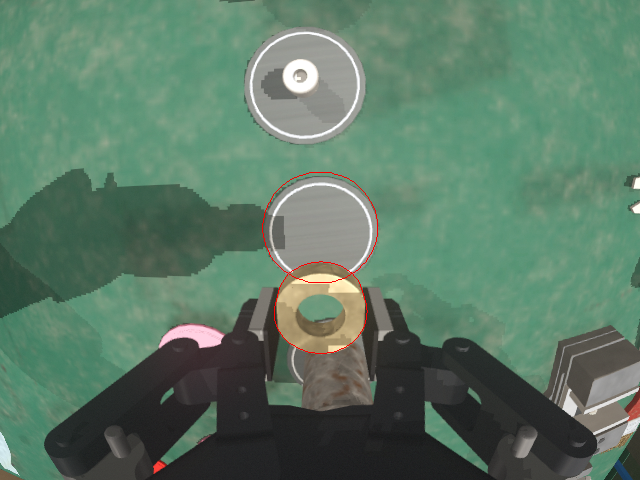

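Request:
step_arm(
  moves="0 0 -0.1 0 0 0 0;0 0.5 0 0 0 0 0;0 0.6 0 0 0 0 0;0 0.6 0 0 0 0 0;0 0.3 0 0 0 0 0;0 0.1 0 0 0 0 0;0 0.05 0 0 0 0 0;0 0 0 0 0 0 0;0 0 0 0 0 0 0;0 0 0 0 0 0 0",
)

```text
clock: 35.2
eef_pos: [454.5, -32.0, 12.8]
tool_rot: [-1.571, -0.002, -0.0]
force: [-0.2, 0.2, 0.1]
width: 35.2
```

```bash
python3 -c "
from g import *
see('w21',{'plate_mid_top':(455,-31),'spacer_center':(454,-31)},dz={'spacer_center':9})
"
```

```text
t 35.2 tcp [454.5 -32.   12.8] rot [-1.571 -0.002 -0.   ] F [-0.2  0.2  0.1] w 35.2
wrist plate_mid_top None
wrist spacer_center (array([455.3, -34.6]), 'area meas/model 1.00 conf 0.63')
```

View pics/w21.png

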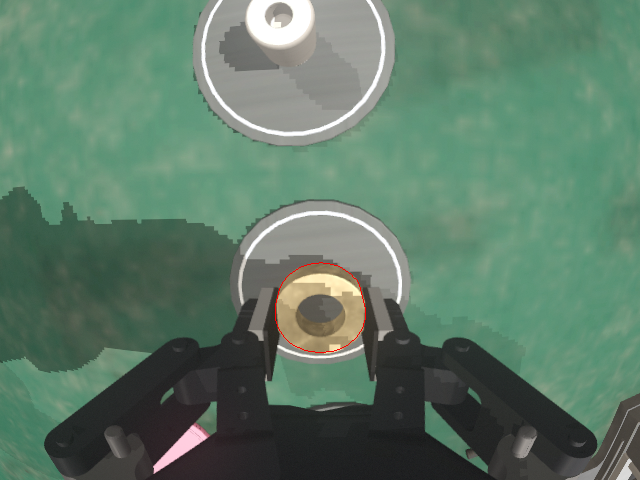

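Request:
step_arm(
  moves="0 0.08 0 0 0 0 0;0 0.06 0 0 0 0 0;0 0.02 0 0 0 0 0;0 0 0 0 0 0 0;0 0 0 0 0 0 0;0 0 0 0 0 0 0",
)

```text
clock: 35.95
eef_pos: [453.7, -31.9, 4.0]
tool_rot: [-1.571, 0.0, 0.0]
force: [-1.0, -0.5, 0.3]
width: 35.6
```

Request:
step_arm(
  moves="0 0.01 0 0 0 0 0;0 0 0 0 0 0 0;0 0 0 0 0 0 0",
)

```text
clock: 36.25
eef_pos: [453.7, -31.9, 3.9]
tool_rot: [-1.571, -0.0, 0.0]
force: [-1.7, -0.0, 7.7]
width: 35.7
```

Contact. Release, rise, and retreat to check.

Request:
step_arm(
  moves="0 -0.01 0 0 0 0 0;0 0 0 0 0 0 0.5;0 0 0 0 0 0 1;0 0 0 0 0 0 1;0 0 0 0 0 0 1;0 0 0 0 0 0 1;0 -0.2 0 0 0 0 1;0 -0.5 0 0 0 0 1;0 -0.8 0 0 0 0 1;0 -1 0 0 0 0 1;0 -1 0 0 0 0 1;0 0 0 0 0 0 1;0 0 0 0 0 0 1",
)

```text
clock: 37.55
eef_pos: [454.3, -32.5, 180.0]
tool_rot: [-1.572, -0.003, -0.001]
force: [0.2, 0.0, 0.1]
width: 85.6
```

```bash
python3 -c "
from g import *
G={'plate_left_top':(444,76),'plate_mid_top':(455,-31),'pin_center':(443,76),'spacer_center':(454,-31),'ring_center':(467,-144)}
D={'spacer_center':4,'pin_center':4,'ring_center':89}
see('w22',G,dz=D)
see('s22',G,'side',dz=D)
"
```

```text
t 37.55 tcp [454.3 -32.5 180. ] rot [-1.572e+00 -3.000e-03 -1.000e-03] F [0.2 0.  0.1] w 85.6
wrist plate_left_top (array([443.8,  75. ]), 'area meas/model 0.98 conf 0.64')
wrist plate_mid_top (array([455. , -31.2]), 'area meas/model 0.97 conf 0.89')
wrist pin_center (array([443. ,  75.9]), 'area meas/model 0.95 conf 0.63')
wrist spacer_center (array([454.7, -32. ]), 'area meas/model 0.98 conf 0.91')
wrist ring_center (array([ 467.4, -144.6]), 'area meas/model 0.97 conf 0.75')
t 37.85 tcp [453.1 -31.7 177.9] rot [-1.57e+00  3.00e-03  1.00e-03] F [-0.6 -0.1  0.7] w 85.4
side plate_left_top (array([422.2,  62.9]), 'area meas/model 0.24 conf 0.70')
side plate_mid_top (array([453.8, -27.1]), 'area meas/model 0.88 conf 0.86')
side pin_center (array([444.5,  74.2]), 'area meas/model 0.70 conf 0.51')
side spacer_center (array([454.9, -30. ]), 'area meas/model 0.91 conf 0.44')
side ring_center (array([ 467.4, -141.5]), 'area meas/model 0.95 conf 0.70')
```

View pics/w22.png

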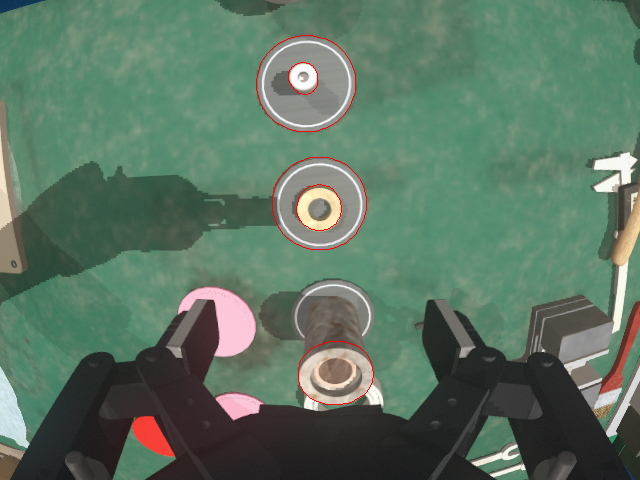

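View pics/s22.png

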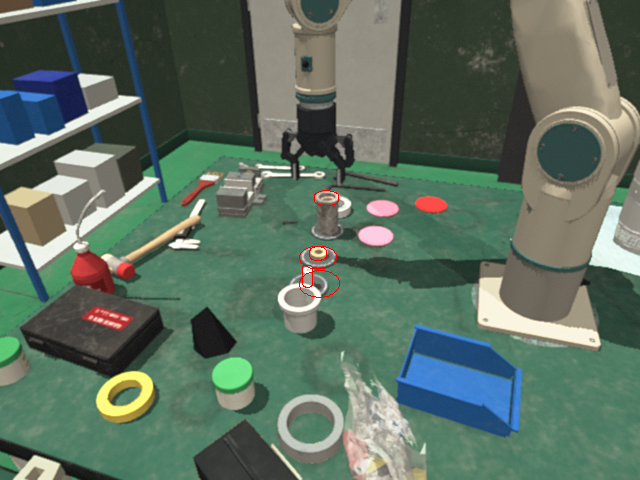

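Request:
step_arm(
  moves="0 -0.6 0.5 0 0 0 1;0 -0.6 0.7 0 0 0 1;0 0 0.8 0 0 0 1;0 0 0.8 0 0 0 1;0 0 0.8 0 0 0 1;0 0 0.8 0 0 0 1;0 0 0.8 0 0 0 1;0 0 0.8 0 0 0 1;0 0 0.8 0 0 0 1;0 0 0.8 0 0 0 1;0 0 0 0 0 0 1;0 0 0 0 0 0 1",
)

```text
clock: 39.35
eef_pos: [453.0, 348.8, 238.7]
tool_rot: [-1.571, 0.001, 0.003]
force: [0.1, -1.3, 0.6]
width: 85.6
```

```bash
python3 -c "
from g import *
G={'plate_right_top':(466,-140),'plate_mid_top':(455,-28),'spacer_center':(454,-31),'sleeve_center':(467,-142),'ring_center':(467,-142)}
D={'spacer_center':4,'sleeve_center':4,'ring_center':89}
see('t23',G,'top',dz=D)
p=pic('top');cv2.imwrite('pics/t23z.png',cv2.resize(p['color'][190:280,270:410],None,fx=5,fy=5,interpolation=cv2.INTER_CUBIC))
p=pic('side');cv2.imwrite('pics/s23z.png',cv2.resize(p['color'][180:270,260:380],None,fx=6,fy=6,interpolation=cv2.INTER_CUBIC))
"
```

```text
t 39.35 tcp [453.  348.8 238.7] rot [-1.571e+00  1.000e-03  3.000e-03] F [ 0.1 -1.3  0.6] w 85.6
top plate_right_top (array([ 461.6, -137.2]), 'area meas/model 0.78 conf 0.61')
top plate_mid_top (array([453.5, -26.9]), 'area meas/model 0.97 conf 0.70')
top spacer_center (array([454.2, -28.3]), 'area meas/model 0.90 conf 0.58')
top sleeve_center (array([ 471.9, -143.8]), 'area meas/model 0.43 conf 0.49')
top ring_center (array([ 465. , -139.7]), 'area meas/model 0.91 conf 0.65')
```

View pics/t23z.png

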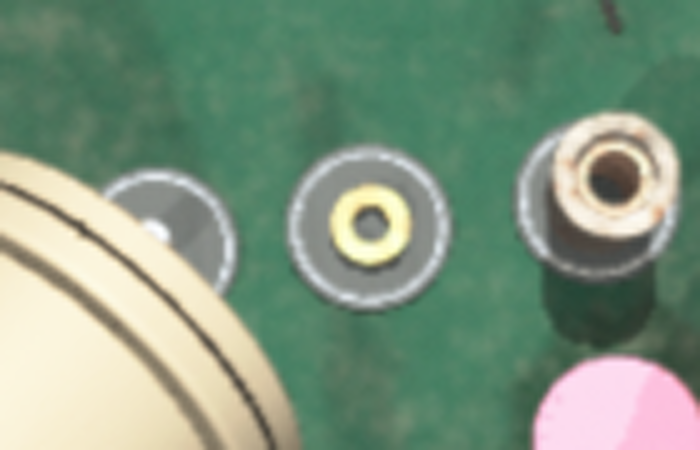

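View pics/s23z.png

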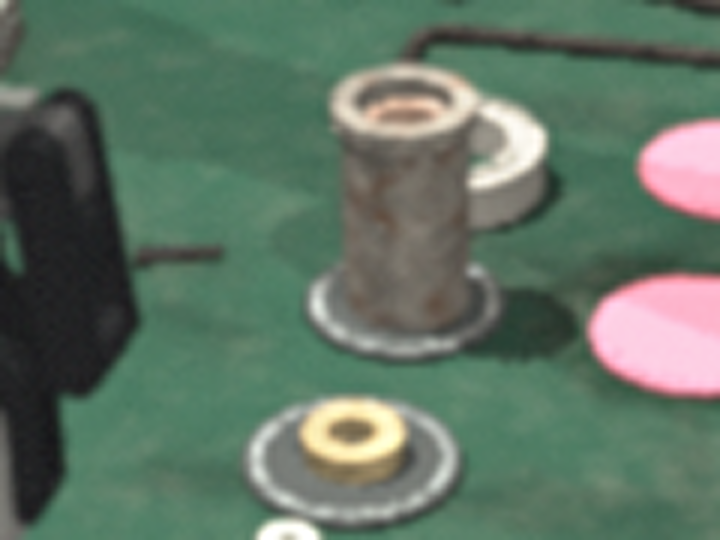

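View pics/t23.png

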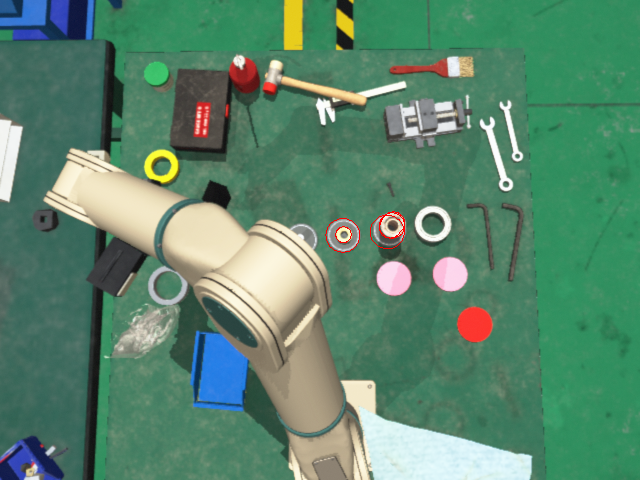

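```bash
python3 -c "
from g import *
p=pic('top')
for n,px,z in [('plateR',(389.6,230),4),('plateM',(270+369/5,190+228/5),4),('spacer',(270+371/5,190+225/5),16),('ring',(270+616/5,190+177/5),98)]:
    r=least_squares(lambda v:proj(p,[[v[0],v[1],z]])[0]-px,[460,-80.]);print(n,r.x.round(1))
p=pic('side')
for n,px,z in [('plateR',(260+403/6,180+308/6),4),('plateM',(260+353/6,180+458/6),4)]:
    r=least_squares(lambda v:proj(p,[[v[0],v[1],z]])[0]-px,[460,-80.]);print('side',n,r.x.round(1))
print('sleeve side',fit(p,'sleeve_center',np.array([467,-142.]),4),'pot',fit(p,'pot_center',np.array([471,370.])))
"
```

```text
plateR [ 466.3 -143. ]
plateM [452.6 -29.2]
spacer [452.7 -29.9]
ring [ 464.7 -141.9]
side plateR [ 464.6 -135.2]
side plateM [452.4 -28. ]
sleeve side (array([ 461.6, -122.7]), 'area meas/model 0.73 conf 0.65') pot (array([469.4, 369.1]), 'area meas/model 0.88 conf 0.63')
```

```bash
python3 -c "
from cell import ctrl
print(ctrl.finish_job(), ctrl.read_state()['clock'])"
```

```text
the job is handed in; nothing more can be done
the job is handed in; nothing more can be done
```

All the parts are laid out as asked, and I handed the job in at about 40 s of the 88 s allowed. The hand-in gives no verdict, so what follows rests on my own camera checks.

- **Sleeve:** upright on the right plate, next to the bearing, about 1–2 mm from centre.
- **Ring:** flat on the sleeve, within about 2 mm of its axis.
- **Pin:** upright on the left plate, next to the cup, about 1 mm from centre.
- **Spacer:** flat on the middle plate, about 1 mm from centre.
- **Grease pot:** still where it was found, at about (469, 369).

**Arm:** the gripper was open and the arm well clear of everything at hand-in. The largest force I read on the tool was about 14 N.

**Checks that disagreed:**
- The side and top cameras read about 2–4 mm off the wrist camera in y, so I placed parts relative to the wrist view.
- The last side-view network fit of the sleeve was clearly wrong: it put the sleeve at (462, -123), matching only 73% of the expected area. I set it aside. The zoomed side picture, the top view and the earlier wrist fits all put it at the centre of its plate.
- A by-eye side-view reading put the right plate's centre at y = -135, against -143 from the top view. Most of the plate was hidden behind the sleeve, so I trusted the top and wrist views.

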